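# Sort into the rotating desk caddy and hold it turned to the front

## Task

Put the round glue stick in the round cup of the rotating desk caddy and the rectangular refill case in its deep square cup, and let go of them. Then turn the caddy until its square cup is lined up with the pointed tab of the base, and finish while still gripping the handle on top, holding the caddy still there. Leave the mug, the correction-fluid bottle and the tape roll as they are.

Things in the scene. Friction and masses are not known exactly. Their poses are not given: they have to be found in the camera images.
- glue_mid (a point): (All sizes here are in mm.) Centre (half-way up) of the glue stick: an upright plain cylinder, diameter 28, height 95, white with a grey cap, about 45 g, standing loose on the desk. Its z axis is its long axis, up.
- case_mid (a point): Centre (half-way up) of the refill case: an upright rectangular box, 30 along its own x, 23 along its own y, 95 high (z up), grey with a white cap, about 45 g, standing loose on the desk.
- round_cup (a point): Centre of the inner floor of the caddy's round cup (the only round one, white): inner diameter 46, wall 3, the rim 42 above this point, at 67 above the desk. It lies 78 from the turning axis and turns with the caddy, exactly opposite the square cup. z up.
- square_cup (a point): Centre of the inner floor of the caddy's square cup (white): inner 42 x 42, wall 3, the rim 42 above this point, at 67 above the desk. It lies 78 from the turning axis and turns with the caddy; one wall faces straight outwards. What is put in a cup may lean a little against its rim. Between the two cups are two shallow trays (rims 46 above the desk) with stationery in them.
- handle_grip (a point): Centre of the handle on top of the caddy, on its vertical turning axis, 148 above the desk. The handle is an aluminium bar, 60 along this point's y axis, 12 thick along its x axis, 26 high (135 to 161 above the desk); the line of the two cups runs along its x axis (square cup at -x, round cup at +x). It turns with the caddy, a round white turntable of radius 115. The handle stands on a post of diameter 14.
- square_edge (a point): Point on the rim of the turntable, 115 from the axis, in line with the middle of the square cup; turns with the caddy.
- tab_line (a point): Fixed point of the caddy's base, 115 from the axis, where the pointed tab begins; the dark tab, 50 wide at its root, sticks out 50 beyond it, 14 high, on the side of the base towards the robot. The base is fixed to the desk. When the square cup is lined up, square_edge comes to this point.
- turntable (a joint): Turn of the caddy relative to its base, rad, counter-clockwise seen from above; 0 (or any whole turn, such as 6.283) when the square cup is lined up with the tab. It turns freely both ways through more than a full turn, with a light friction of about 0.05 N m, and stays where it is left.
- caddy_base: The caddy's fixed base, a dark disc of radius 119; origin on the turning axis at desk height, its -x axis points along the tab.
- mug: White mug, radius 40, height 95, with a handle at its +y, loose; origin at the centre of its underside. A bystander.
- fluid: Small correction-fluid bottle, diameter 30, height 62, white with a black cap, loose; origin at the centre of its underside. A bystander.
- tape: Roll of clear tape lying flat, outer diameter 72, 20 high, loose; origin at the centre of its underside. A bystander.
Mind the look-alikes: they are no part of the job. What is shaped like the part that bears glue_mid but green, pink or purple is not meant.

How it is judged:
By the outcome, as a careful person would: the job done as asked, in the order asked, and still so for the second after the job is handed in, while the arm keeps its last pose, push and grip.
It also fails if it takes over 72 s, if anything falls off the work surface, if the arm or the gripper's body presses on something with over 40 N, if the wrist force passes 120 N, or if a joint passes its speed limit or range.

## Robot

A 6-joint arm with a two-finger parallel gripper is mounted at the origin on the work surface. World frame = base frame: x ahead of the robot, y to its left, z up, the work surface at z = 0. Lengths are in m, angles in rad, forces in N, time in s.
With the tool pointing down it reaches from about 0.325 to 0.9 m from the base axis. Payload 6.1 kg.
Tool frame: the origin (TCP) lies on the mounting face of the last link; the fingertips stand 173 mm ahead of it and the grasp point (between the pads) lies 155 mm ahead of it; z points along the fingers, x is the direction in which the jaws open and shut, and the axes are right-handed (so a half turn about z gives the same grasp; the last joint's range is limited). The gripper opens to 85 mm and grips with 20 to 120 N. Pads are 22 mm wide; open, the fingers measure 114 mm over their backs; the gripper's body (76 mm by 85 mm) begins 54 mm behind the grasp point. The pads swing forward as they close: fully open they stand 13 mm farther back than shut.
Start: joints at [-1.239, 0.22, 1.526, -0, 1.395, -0.126], TCP at [0.276, -0.561, 0.405] pointing down, gripper open.
Joint ranges: [-2.98, 2.98], [-0.91, 2.08], [0.09, 2.57], [-1.24, 4.39], [0.2, 2.65], [-2.68, 2.68]. Speed limits (rad/s): [2.57, 2.57, 3.01, 3.14, 3.14, 3.14].

## Interface

Orientations are given as a rotation vector (axis times angle).
In Python, from workcell import sensors, vision, order gives the robot as it stands. The module is installed in compiled form; this text tells all that it offers.
- The arm moves only by the tool drive_tool, never from a script. Its argument "series" is a list of rows, each a list of 7 numbers: the shift along the tool's x, y, z in mm, then the turn, a rotation vector about the tool's x, y, z in rad, then the finger opening in mm, from 0 to 85.4. A call has 1 to 20 rows; each row is the pose to reach, as a shift and turn from the pose commanded when the call began, along the tool's axes at that moment; what a row does not reach only later rows make up. A row lasts 1/12 s, in which the tool goes at most 41.7 mm and 7.16 degrees, less where a joint would pass 70% of its speed; a pose out of reach is approached as far as the arm can. A call with a gripper value outside its range is refused whole. The fingers move at their own pace and stop on an object; "squeeze" is the grip in N (left out, the last holds). Time passes only in rows, so rows that repeat a pose let the fingers close. It gives the time, the measured TCP pose, the force and the opening at its end, in the units of the state.
- sensors.state(): the state, without advancing time (a new reading comes with each control period).
- vision.camera(name): name is "scene" or "top" or "wrist"; returns the picture (384x512x3 uint8, blue, green, red); there is no depth.
- vision.camera_info(name): a dict with "K" (3x3 intrinsics, pixels), "R" (3x3) and "t" (3): a world point X has camera coordinates R X + t. Camera axes: x right, y down, z forward; pixel columns grow to the right and rows downward; lengths in m; the calibration is good to about 2 mm. A picture is of the moment at which its call begins: read the wrist's pose just before it. camera_info takes no time and is no camera call; for the wrist camera it gives the pose at the moment of the call.
- order.sign_off(): hands the job in, once; it reports no verdict.
The state is a dict: "t": time; "joint_positions": joint angles; "dq": joint speeds; "joint_efforts": joint torques, N m; "tool_pos": TCP position; "tcp_rot": TCP orientation; "wrist_force": force on the tool from outside, world axes, zero at the start; "torque": the same for the moment, N m; "opening": finger opening in m.
Only numpy, scipy, OpenCV 4.12 (cv2) and the standard library are available. Lean on these libraries where they do the work, as an engineer would, in place of code of your own. Each camera call takes 0.05 s, during which the arm holds its last target. There are 200 camera calls.

## Working session

There is one attempt and no reset: what is moved stays moved. The work goes in short steps, Python scripts to look and compute and a tool call to move; the robot and the scene stay as the last step left them, time stands still between calls to the robot, and variables do not carry over. Pictures are saved under pics/ and viewed, about 8 in all and at most 12, crops included, and the job is handed in when it is done.

Besides the shell and the picture viewer there is one more tool, called after ">>>" as name(argument=value, ...) on one line, values as JSON. drive_tool: Moves the arm, as the interface text tells. Its arguments: {"type":"object","properties":{"series":{"type":"array","items":{"type":"array","items":{"type":"number"}}},"squeeze":{"type":"number"}},"required":["series"]}

```bash
mkdir -p pics; python3 - <<'E'
from workcell import sensors, vision
import cv2,numpy as np
a=vision.camera("scene");b=vision.camera("top")
cv2.imwrite("pics/s0.png",a);cv2.imwrite("pics/t0.png",b)
cv2.imwrite("pics/t1.png",cv2.resize(b,(800,600),interpolation=cv2.INTER_CUBIC))
cv2.imwrite("pics/s1.png",cv2.resize(a,(800,600),interpolation=cv2.INTER_CUBIC))
for n in("scene","top"):
    i=vision.camera_info(n);R=np.array(i["R"]);print(n,np.array(i["K"]).tolist(),R.round(3).tolist(),(-R.T@i["t"]).round(3))
print(sensors.state())
E
```

```text
scene [[470.0208249108761, 0.0, 254.11711391515115], [0.0, 470.0208249108761, 179.7728023318036], [0.0, 0.0, 1.0]] [[-0.851, 0.524, 0.017], [0.342, 0.579, -0.74], [-0.398, -0.624, -0.672]] [0.999 0.693 0.832]
top [[396.7353839752785, 0.0, 253.44223262504786], [0.0, 396.7353839752785, 192.94706294733882], [0.0, 0.0, 1.0]] [[-0.007, -1.0, 0.026], [-0.993, 0.004, -0.119], [0.118, -0.027, -0.993]] [0.416 0.028 1.166]
{'t': 0.1, 'joint_positions': array([-1.23908510e+00,  2.21153140e-01,  1.52751188e+00, -7.41674366e-06,
        1.39469291e+00, -1.26097371e-01]), 'dq': array([ 4.16037945e-05, -5.49702430e-05, -3.57474267e-03, -1.22140464e-03,
        1.06728474e-03,  1.14297780e-03]), 'joint_efforts': array([ 5.24197021e-04, -4.98245859e+01, -3.90547407e+01, -2.26762363e-04,
        5.66422343e-03, -3.42896374e-05]), 'tool_pos': array([ 0.2761561 , -0.56040721,  0.40369669]), 'tcp_rot': array([-2.66662474e+00,  1.65884071e+00,  2.15806232e-03]), 'wrist_force': array([-0.06399823,  0.91690051,  0.58761832]), 'torque': array([ 0.01324609, -0.0445476 ,  0.0002622 ]), 'opening': 0.08573696543943077}
```

View pics/t1.png

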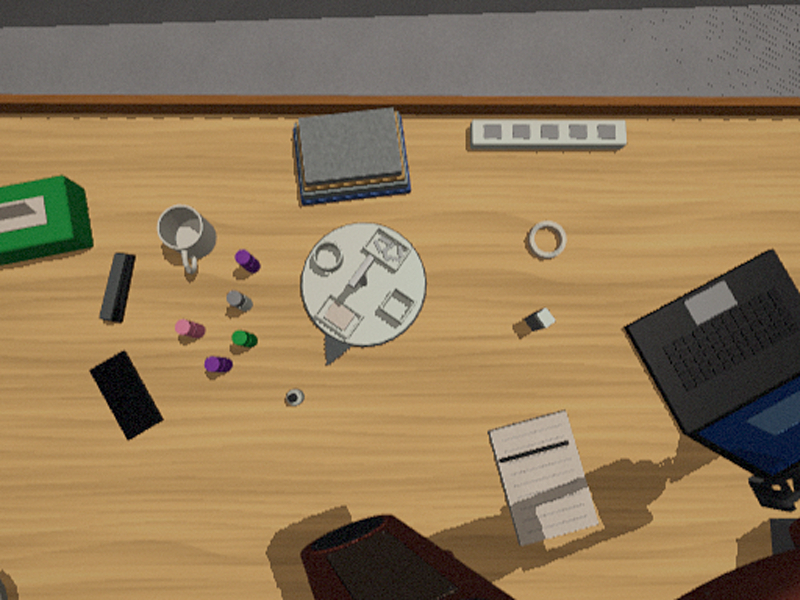

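View pics/s1.png

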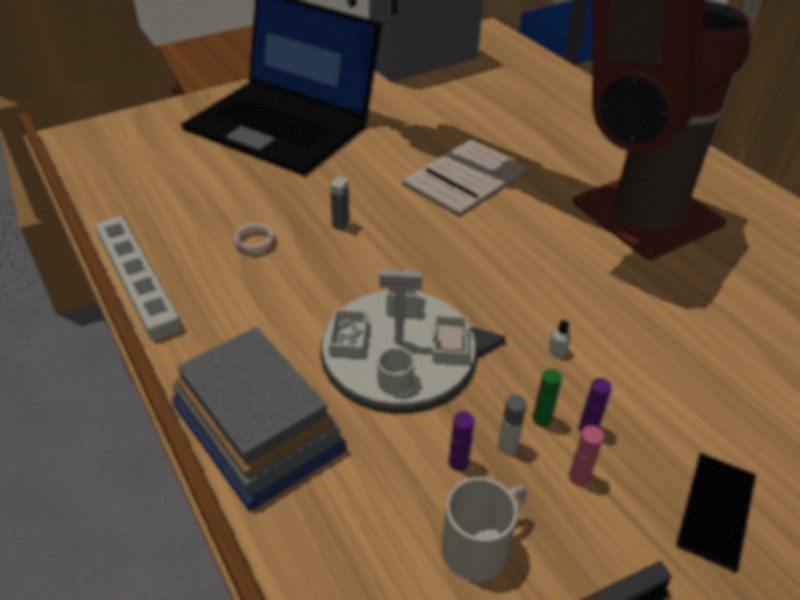

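The top view (800x600) shows the white/grey-capped glue stick at (238,300). The look-alikes are purple (247,261), pink (190,330), green (243,339) and purple (218,365), and the small correction-fluid bottle is at (294,397). The case is at (538,320), and the tape at (547,240) is a bystander. The caddy axis is near (363,285), with the round cup at (327,257), the square cup at (396,307) and the tab at (333,350). I choose the grey-capped stick and will check it in a close crop.

```bash
cat > h.py <<'E'
import numpy as np,cv2
from scipy.spatial.transform import Rotation as Ro
from workcell import sensors,vision
def proj(n,X,i=None):
    i=i or vision.camera_info(n);c=np.array(i["R"])@np.array(X).T+np.array(i["t"])[:,None] if np.ndim(X)>1 else np.array(i["R"])@X+i["t"]
    p=np.array(i["K"])@c;return (p[:2]/p[2]).T
def unproj(n,uv,z,i=None):
    i=i or vision.camera_info(n);R=np.array(i["R"]);c=-R.T@i["t"]
    d=R.T@np.linalg.inv(i["K"])@[*uv,1];return c+d*(z-c[2])/d[2]
def togo(p,jaw=None):
    "tool-frame mm shift bringing grasp point to world p (m), tool kept; yaw to put jaw axis on angle jaw (rad)"
    s=sensors.state();R=Ro.from_rotvec(s["tcp_rot"]);M=R.as_matrix()
    tgt=np.array(p)+[0,0,.155]
    x=M[:,0];a=np.arctan2(x[1],x[0]);print("t",round(s["t"],2),"pos",s["tool_pos"].round(4),"jaw",round(a,4),"tilt",M[:,2].round(4))
    print("shift mm",(M.T@(tgt-s["tool_pos"])*1000).round(1))
    if jaw is not None:
        d=(jaw-a+np.pi/2)%np.pi-np.pi/2
        print("rotz tool",round(-d,4),"q6",s["joint_positions"][5].round(3))
E
python3 - <<'E'
from h import *
b=cv2.imread("pics/t0.png")
def crop(c,w,h,s):
    return cv2.resize(b[c[1]:c[1]+h,c[0]:c[0]+w],(w*s,h*s),interpolation=cv2.INTER_CUBIC)
A=crop((188,138),90,100,5)   # caddy 450x500
B=crop((110,155),60,50,5)  # 300x250
C=crop((315,180),60,50,5)
im=np.zeros((500,750,3),np.uint8);im[:,:450]=A;im[:250,450:]=B;im[250:,450:]=C
cv2.imwrite("pics/c.png",im)
E
```

```text
(no output)
```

View pics/c.png

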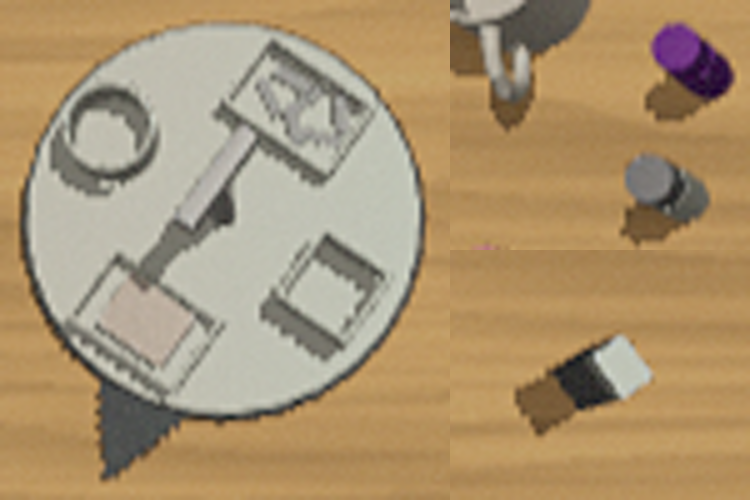

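```bash
python3 - <<'E'
from h import *
def U(x,y,o,z): return unproj("top",(o[0]+(x+.5)/5-.5,o[1]+(y+.5)/5-.5),z)
c0=(188,138);g0=(20,155);k0=(225,130)
P=lambda n,v:print(n,v.round(4))
P("glue",U(651,180,g0,.095))
cs=[U(x,y,k0,.095) for x,y in [(593,352),(617,335),(653,372),(625,400)]]
P("case",np.mean(cs,0)); 
for i in range(4):
    d=cs[(i+1)%4]-cs[i];print(np.linalg.norm(d).round(4),np.arctan2(d[1],d[0]).round(3))
P("disc",U(222,220,c0,.022));h=U(217,178,c0,.161);P("handle",h)
for z in(.022,): P("disc L",U(24,220,c0,z));P("disc R",U(422,220,c0,z));P("top",U(222,24,c0,z));P("bot",U(222,416,c0,z))
a=U(246,132,c0,.161);b=U(187,222,c0,.161);P("handle ends",a);P("",b);d=a-b;print(np.linalg.norm(d),np.arctan2(d[1],d[0]))
r=U(111,132,c0,.067);P("round",r)
s=U(328,296,c0,.067);P("sq?",s)
t=U(105,478,c0,.014);P("tip",t)
for n,p in(("r",r),("s",s),("t",t)):
    d=p-U(222,220,c0,.022);print(n,np.hypot(*d[:2]).round(4),np.arctan2(d[1],d[0]).round(3))
togo([.5,.2,.1])
E
```

```text
glue [0.5512 0.2789 0.095 ]
case [ 0.5162 -0.2618  0.095 ]
0.0164 -0.97
0.0279 -2.39
0.022 2.333
0.0312 0.563
disc [0.5859 0.059  0.022 ]
handle [0.587  0.0578 0.161 ]
disc L [0.5863 0.1738 0.022 ]
disc R [ 0.5855 -0.0576  0.022 ]
top [0.7025 0.0589 0.022 ]
bot [0.4719 0.0591 0.022 ]
handle ends [0.6109 0.0428 0.161 ]
 [0.5642 0.0731 0.161 ]
0.05559618585464314 -0.5750873986079855
round [0.6293 0.12   0.067 ]
sq? [ 0.5362 -0.0012  0.067 ]
tip [0.437  0.1267 0.014 ]
r 0.0749 0.952
s 0.0781 -2.261
t 0.1635 2.715
t 0.1 pos [ 0.2762 -0.5604  0.4037] jaw -1.113 tilt [-6.0e-04  1.7e-03 -1.0e+00]
shift mm [-582.9 -536.8  149.8]
```

Sizes check out: the disc radius is about 115, the handle about 56 long, and the tab tip lies at 164 from the axis. The axis is near (0.587, 0.059), the glue stick at (0.551, 0.279) and the case at (0.516, -0.262). I'll go above the glue stick with the jaws along y, lifting first to clear the laptop.

>>> drive_tool(series=[[0, 0, -40, 0, 0, 0, 45], [0, 0, -70, 0, 0, 0, 45], [-200, -196, -70, 0, 0, 0.2, 45], [-200, -196, -70, 0, 0, 0.2, 45], [-200, -196, -70, 0, 0, 0.2, 45], [-200, -196, -70, 0, 0, 0.2, 45], [-400, -392, -40, 0, 0, 0.458, 45], [-400, -392, -40, 0, 0, 0.458, 45], [-400, -392, -40, 0, 0, 0.458, 45], [-400, -392, -40, 0, 0, 0.458, 45], [-400, -392, -40, 0, 0, 0.458, 45], [-400, -392, -40, 0, 0, 0.458, 45], [-631, -618, -10, 0, 0, 0.458, 45], [-631, -618, -10, 0, 0, 0.458, 45], [-631, -618, -10, 0, 0, 0.458, 45], [-631, -618, -10, 0, 0, 0.458, 45], [-631, -618, -10, 0, 0, 0.458, 45], [-631, -618, -10, 0, 0, 0.458, 45], [-631, -618, -10, 0, 0, 0.458, 45], [-631, -618, -10, 0, 0, 0.458, 45]], squeeze=30)

```text
t: 1.77
tool_pos: [0.5084, 0.1488, 0.4264]
tcp_rot: [2.221, -2.221, -0.0]
wrist_force: [0.5, -0.6, 0.7]
opening: 0.045
```

```bash
python3 - <<'E'
from h import *
i=vision.camera_info("wrist");a=vision.camera("wrist");cv2.imwrite("pics/w0.png",a)
R=np.array(i["R"]);print((-R.T@i["t"]).round(3),R.round(2).tolist())
togo([.551,.279,.07],np.pi/2)
print(proj("wrist",np.array([.551,.279,.095]),i),proj("wrist",np.array([.551,.279,0.]),i))
E
```

```text
[0.586 0.149 0.394] [[-0.0, -1.0, 0.0], [-0.95, 0.0, 0.31], [-0.31, -0.0, -0.95]]
t 1.82 pos [0.5092 0.1543 0.4251] jaw -1.5672 tilt [-8.0e-04  4.8e-03 -1.0e+00]
shift mm [-123.6  -42.4  200.7]
rotz tool 0.0036 q6 1.711
[118.60903846 125.62726836] [151.75056583 116.21989034]
```

View pics/w0.png

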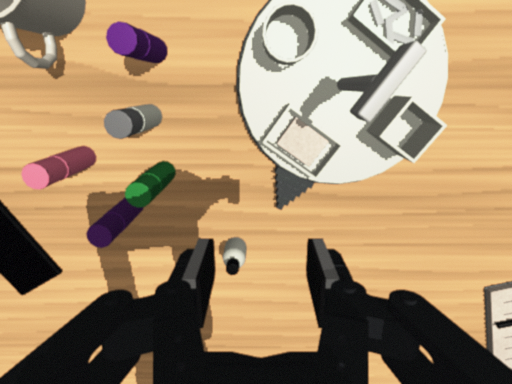

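The wrist view shows the grey cap at (117,123), against a prediction of (118.6,125.6), so the estimate is confirmed. The green, purple and pink look-alikes are at (138,193), (100,235), (122,36) and (36,176). The round cup rim is at (290,32), the square cup at (405,130) and the tab tip at (279,207). Now I go above the stick.

>>> drive_tool(series=[[-124, -42, 100, 0, 0, 0, 45], [-124, -42, 100, 0, 0, 0, 45], [-124, -42, 100, 0, 0, 0, 45], [-124, -42, 100, 0, 0, 0, 45], [-124, -42, 100, 0, 0, 0, 45], [-124, -42, 100, 0, 0, 0, 45], [-124, -42, 100, 0, 0, 0, 45]])

```text
t: 2.4
tool_pos: [0.5504, 0.2704, 0.3266]
tcp_rot: [2.221, -2.22, -0.0]
wrist_force: [-0.2, -0.5, 0.6]
opening: 0.0446
```

```bash
python3 - <<'E'
from h import *
togo([.552,.280,.072],np.pi/2)
E
```

```text
t 2.4 pos [0.5504 0.2704 0.3266] jaw -1.5705 tilt [-8.e-04 -7.e-04 -1.e+00]
shift mm [-9.7 -1.7 99.6]
rotz tool 0.0003 q6 1.899
```

>>> drive_tool(series=[[-10, -2, 0, 0, 0, 0, 45], [-10, -2, 30, 0, 0, 0, 45], [-10, -2, 60, 0, 0, 0, 45], [-10, -2, 85, 0, 0, 0, 45], [-10, -2, 99, 0, 0, 0, 45], [-10, -2, 99, 0, 0, 0, 45], [-10, -2, 99, 0, 0, 0, 45], [-10, -2, 99, 0, 0, 0, 20], [-10, -2, 99, 0, 0, 0, 20], [-10, -2, 99, 0, 0, 0, 20], [-10, -2, 99, 0, 0, 0, 20], [-10, -2, 99, 0, 0, 0, 20], [-10, -2, 99, 0, 0, 0, 20], [-10, -2, 99, 0, 0, 0, 20]], squeeze=30)

```text
t: 3.57
tool_pos: [0.5537, 0.2808, 0.2307]
tcp_rot: [-2.218, 2.219, -0.004]
wrist_force: [0.4, -1.9, 6.9]
opening: 0.0262
```

```bash
python3 - <<'E'
from h import *
togo([.630,.122,.175])
E
```

```text
t 3.57 pos [0.5537 0.2808 0.2307] jaw -1.571 tilt [ 0.0044  0.0011 -1.    ]
shift mm [158.7 -76.8 -99.1]
```

>>> drive_tool(series=[[0, 0, -10, 0, 0, 0, 20], [0, 0, -40, 0, 0, 0, 20], [0, 0, -75, 0, 0, 0, 20], [0, 0, -110, 0, 0, 0, 20], [40, -20, -120, 0, 0, 0, 20], [75, -37, -120, 0, 0, 0, 20], [110, -54, -120, 0, 0, 0, 20], [140, -68, -120, 0, 0, 0, 20], [157, -77, -120, 0, 0, 0, 20], [157, -77, -120, 0, 0, 0, 20], [157, -77, -120, 0, 0, 0, 20], [157, -77, -120, 0, 0, 0, 20], [157, -77, -120, 0, 0, 0, 20]])

```text
t: 4.65
tool_pos: [0.6289, 0.1248, 0.3482]
tcp_rot: [-2.223, 2.22, 0.001]
wrist_force: [-0.3, -0.4, -1.0]
opening: 0.0262
```

```bash
python3 - <<'E'
from h import *
i=vision.camera_info("wrist");a=vision.camera("wrist")
b=vision.camera("top");s=vision.camera("scene")
togo([.630,.122,.101])
im=np.zeros((600,800,3),np.uint8)
im[:300,:400]=cv2.resize(a,(400,300))
im[:300,400:]=cv2.resize(b[130:235,180:320],(400,300),interpolation=cv2.INTER_CUBIC)
im[300:,:]=0
c=s[120:300,170:410];im[300:,:400]=cv2.resize(c,(400,300),interpolation=cv2.INTER_CUBIC)
cv2.imwrite("pics/m1.png",im)
print(sensors.state()["opening"],sensors.state()["wrist_force"])
E
```

```text
t 4.8 pos [0.629  0.1248 0.348 ] jaw -1.5693 tilt [-1.e-04  2.e-04 -1.e+00]
shift mm [ 2.8 -1.  92. ]
0.026583800100591005 [ 0.5020921  -0.10292298 -0.29974815]
```

View pics/m1.png

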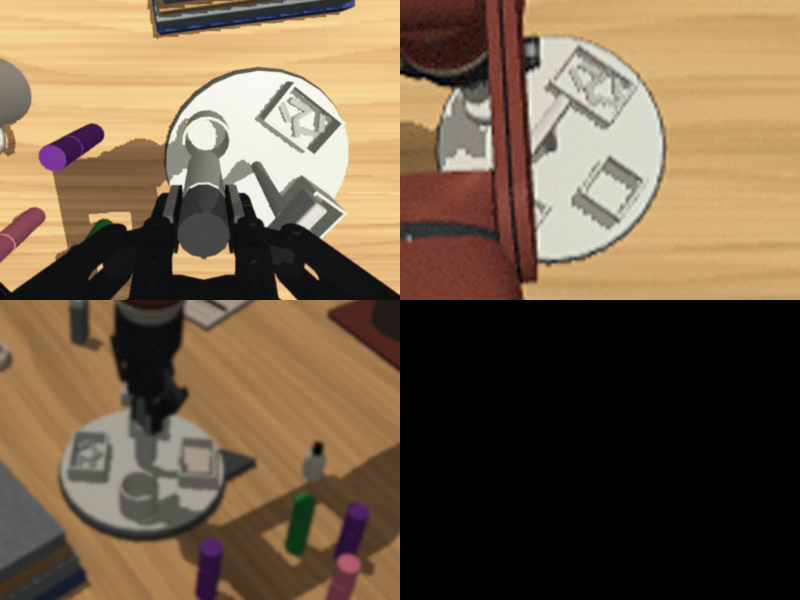

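The stick is held. The round cup rim is at about (207,133) in the small wrist picture and the stick hangs over it. I'll check the rim numerically against the estimate.

```bash
python3 - <<'E'
from h import *
a=cv2.imread("pics/m1.png")
for uv in [(207,132)]:
    print(unproj("wrist",np.array(uv)*1.28,.067))
for p in [(.63,.122,.067),(.607,.122,.067),(.653,.122,.067),(.63,.145,.067),(.63,.099,.067)]: print(proj("wrist",np.array(p))/1.28)
E
```

```text
[0.64343879 0.12132164 0.067     ]
[206.27414997 144.60524159]
[206.17552652 165.27436356]
[206.37829001 122.77997409]
[184.06166893 144.58571333]
[228.48535925 144.62476874]
```

```bash
python3 - <<'E'
from h import *
a=vision.camera("wrist");c=a[110:270,180:340]
c=cv2.resize(c,(600,600),interpolation=cv2.INTER_CUBIC)
for z,col in((.067,(0,0,255)),):
  for r in(.023,.026):
    p=[proj("wrist",np.array([.630+r*np.cos(t),.122+r*np.sin(t),z])) for t in np.linspace(0,6.28,60)]
    q=((np.array(p)-[180,110])*3.75+1.4).astype(int)
    cv2.polylines(c,[q],True,col,1)
cv2.imwrite("pics/w2.png",c)
E
```

```text
(no output)
```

View pics/w2.png

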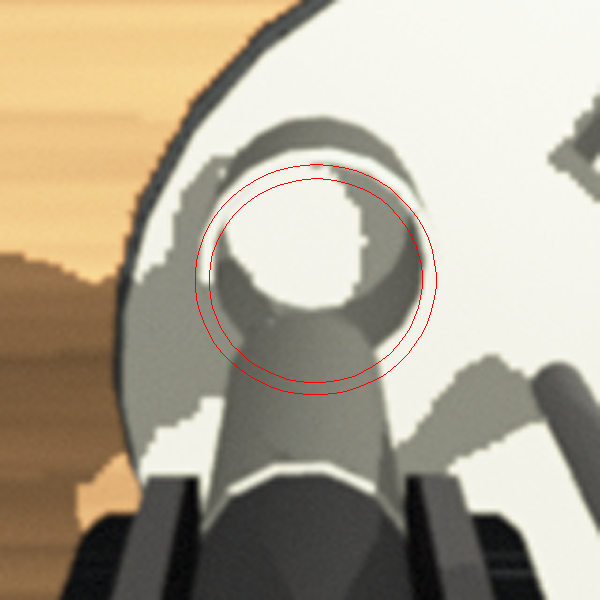

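The rim (outer top edge at row 148) sits about 4 mm further in x than drawn, so the cup centre is near (0.6335, 0.122), which is 78 from the axis as it must be. I correct, insert and release.

>>> drive_tool(series=[[3, -4, 0, 0, 0, 0, 20], [3, -4, 20, 0, 0, 0, 20], [3, -4, 40, 0, 0, 0, 20], [3, -4, 55, 0, 0, 0, 20], [3, -4, 70, 0, 0, 0, 20], [3, -4, 80, 0, 0, 0, 20], [3, -4, 87, 0, 0, 0, 20], [3, -4, 89, 0, 0, 0, 20], [3, -4, 89, 0, 0, 0, 20], [3, -4, 89, 0, 0, 0, 20], [3, -4, 89, 0, 0, 0, 45], [3, -4, 89, 0, 0, 0, 45], [3, -4, 89, 0, 0, 0, 45], [3, -4, 89, 0, 0, 0, 45], [3, -4, 89, 0, 0, 0, 45]])

```text
t: 6.1
tool_pos: [0.6335, 0.1206, 0.2593]
tcp_rot: [-2.221, 2.221, -0.001]
wrist_force: [0.6, 0.1, 1.2]
opening: 0.0455
```

>>> drive_tool(series=[[0, 0, -30, 0, 0, 0, 45], [0, 0, -65, 0, 0, 0, 45], [0, 0, -105, 0, 0, 0, 45], [0, 0, -145, 0, 0, 0, 45], [0, 0, -145, 0, 0, 0, 45]])

```text
t: 6.52
tool_pos: [0.6354, 0.1208, 0.415]
tcp_rot: [-2.213, 2.213, -0.016]
wrist_force: [1.7, -0.5, 2.2]
opening: 0.0453
```

```bash
python3 - <<'E'
from h import *
a=vision.camera("wrist");s=vision.camera("scene")
im=np.zeros((384,800,3),np.uint8);im[:,:512]=a
im[:384,512:]=cv2.resize(s[130:280,190:302],(288,384),interpolation=cv2.INTER_CUBIC)
cv2.imwrite("pics/m2.png",im)
togo([.516,-.262,.18],.69)
E
```

```text
t 6.62 pos [0.6341 0.1206 0.4074] jaw -1.571 tilt [ 6.1e-03  4.0e-04 -1.0e+00]
shift mm [382.7 118.4  71.5]
rotz tool 0.8806 q6 1.637
```

View pics/m2.png

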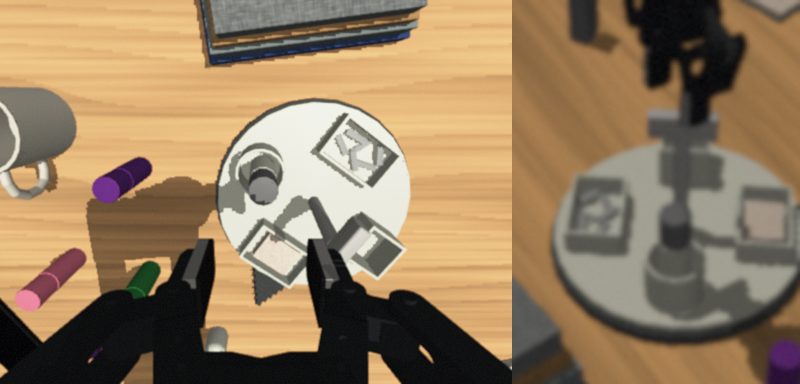

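The glue stick stands in the round cup (dark cap at (263,180)) and the rest is untouched. Now to the case.

>>> drive_tool(series=[[40, 12, 0, 0, 0, -0.1, 60], [80, 24, 0, 0, 0, -0.2, 60], [120, 36, 0, 0, 0, -0.3, 60], [160, 48, 0, 0, 0, -0.4, 60], [200, 60, 0, 0, 0, -0.5, 60], [240, 72, 0, 0, 0, -0.6, 60], [280, 84, 0, 0, 0, -0.68, 60], [320, 98, 0, 0, 0, -0.68, 60], [360, 110, 0, 0, 0, -0.68, 60], [383, 118, 0, 0, 0, -0.68, 60], [383, 118, 0, 0, 0, -0.68, 60], [383, 118, 0, 0, 0, -0.68, 60], [383, 118, 0, 0, 0, -0.68, 60], [383, 118, 0, 0, 0, -0.68, 60]])

```text
t: 7.78
tool_pos: [0.5156, -0.2613, 0.4029]
tcp_rot: [-2.835, 1.352, 0.002]
wrist_force: [0.9, -0.3, 0.1]
opening: 0.0599
```

```bash
python3 - <<'E'
from h import *
togo([.516,-.262,.072],-.89)
i=vision.camera_info("wrist");a=vision.camera("wrist")
c=np.array([.516,-.262,.095]);u=np.array([np.cos(.68),np.sin(.68),0]);v=np.array([-u[1],u[0],0])
q=np.array([proj("wrist",c+s*.015*u+t*.0115*v,i) for s,t in((1,1),(1,-1),(-1,-1),(-1,1))])
b=cv2.resize(a[100:384,100:484],None,fx=2,fy=2,interpolation=cv2.INTER_CUBIC)
cv2.polylines(b,[((q-100)*2).astype(int)],True,(0,0,255),1)
cv2.imwrite("pics/w3.png",b);print(q)
E
```

```text
t 7.78 pos [ 0.5156 -0.2613  0.4029] jaw -0.8898 tilt [-0.0011  0.0013 -1.    ]
shift mm [1.100e+00 1.000e-01 1.759e+02]
rotz tool 0.0002 q6 0.284
[[249.85770999 161.35061187]
 [276.12516383 161.37521563]
 [275.60581353 193.84061999]
 [250.17213058 193.81178934]]
```

View pics/w3.png

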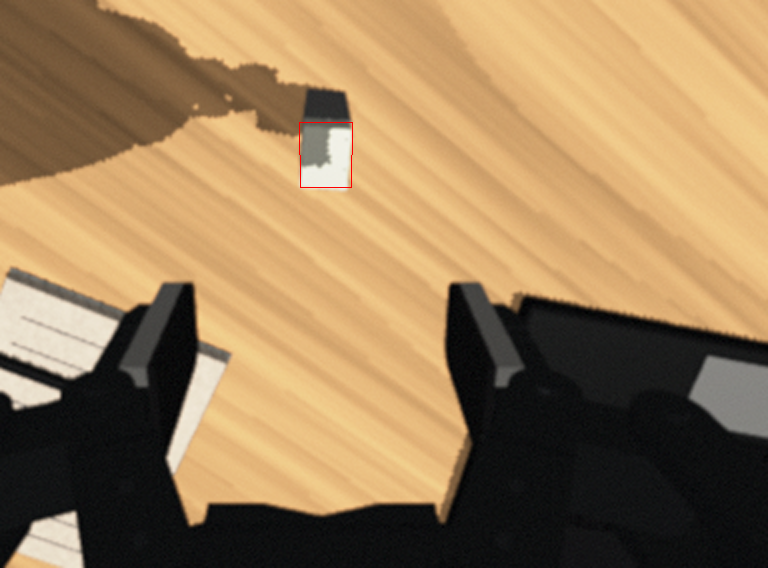

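The drawn case outline matches the cap exactly (crop (326,155)), and the jaws lie across the 23 mm side. I descend, grip and lift.

>>> drive_tool(series=[[1, 0, 40, 0, 0, 0, 55], [1, 0, 80, 0, 0, 0, 50], [1, 0, 115, 0, 0, 0, 50], [1, 0, 145, 0, 0, 0, 50], [1, 0, 165, 0, 0, 0, 50], [1, 0, 174, 0, 0, 0, 50], [1, 0, 174, 0, 0, 0, 50], [1, 0, 174, 0, 0, 0, 50], [1, 0, 174, 0, 0, 0, 15], [1, 0, 174, 0, 0, 0, 15], [1, 0, 174, 0, 0, 0, 15], [1, 0, 174, 0, 0, 0, 15], [1, 0, 174, 0, 0, 0, 15], [1, 0, 174, 0, 0, 0, 15], [1, 0, 174, 0, 0, 0, 15], [1, 0, 174, 0, 0, 0, 15]])

```text
t: 9.17
tool_pos: [0.517, -0.2637, 0.2321]
tcp_rot: [2.835, -1.354, 0.006]
wrist_force: [0.4, 1.9, 6.4]
opening: 0.0222
```

```bash
python3 - <<'E'
from h import *
a=.935+np.pi
p=np.array([.587,.059])+.078*np.array([np.cos(a),np.sin(a)]);print(p)
togo([*p,.19],a+np.pi/2)
E
```

```text
[ 0.54068216 -0.00375873]
t 9.17 pos [ 0.517  -0.2637  0.2321] jaw -0.8911 tilt [ 0.0035 -0.0019 -1.    ]
shift mm [-186.9 -182.  -113.3]
rotz tool -0.2553 q6 0.283
```

>>> drive_tool(series=[[0, 0, -10, 0, 0, 0, 15], [0, 0, -40, 0, 0, 0, 15], [0, 0, -75, 0, 0, 0, 15], [0, 0, -112, 0, 0, 0, 15], [-25, -25, -112, 0, 0, -0.08, 15], [-52, -51, -112, 0, 0, -0.17, 15], [-79, -77, -112, 0, 0, -0.255, 15], [-106, -103, -112, 0, 0, -0.255, 15], [-133, -129, -112, 0, 0, -0.255, 15], [-160, -155, -112, 0, 0, -0.255, 15], [-180, -176, -112, 0, 0, -0.255, 15], [-187, -182, -112, 0, 0, -0.255, 15], [-187, -182, -112, 0, 0, -0.255, 15], [-187, -182, -112, 0, 0, -0.255, 15], [-187, -182, -112, 0, 0, -0.255, 15], [-187, -182, -112, 0, 0, -0.255, 15]])

```text
t: 10.5
tool_pos: [0.54, -0.0048, 0.342]
tcp_rot: [2.983, -0.985, 0.0]
wrist_force: [0.0, 0.0, -0.9]
opening: 0.0222
```

```bash
python3 - <<'E'
from h import *
i=vision.camera_info("wrist");a=vision.camera("wrist")
c=np.array([.5407,-.0038,.067]);an=.935;u=np.array([np.cos(an),np.sin(an),0]);v=np.array([-u[1],u[0],0])
b=cv2.resize(a[60:360,130:400],None,fx=2,fy=2,interpolation=cv2.INTER_CUBIC)
for h in(.021,.024):
    q=np.array([proj("wrist",c+s*h*u+t*h*v,i) for s,t in((1,1),(1,-1),(-1,-1),(-1,1))])
    cv2.polylines(b,[((q-[130,60])*2).astype(int)],True,(0,0,255),1)
cv2.imwrite("pics/w4.png",b)
togo([*c[:2],.105],an+np.pi/2);print(sensors.state()["opening"])
p=proj("wrist",c,i);print("px/mm along u",(proj("wrist",c+.01*u,i)-p)/10,(proj("wrist",c+.01*v,i)-p)/10)
E
```

```text
t 10.55 pos [ 0.5399 -0.0048  0.3419] jaw -0.6381 tilt [-2.e-04 -3.e-04 -1.e+00]
shift mm [-0.  -1.3 81.9]
rotz tool -0.0023 q6 0.483
0.022515462957457905
px/mm along u [-0.0015912  -1.21940686] [-1.26359715  0.00300201]
```

View pics/w4.png

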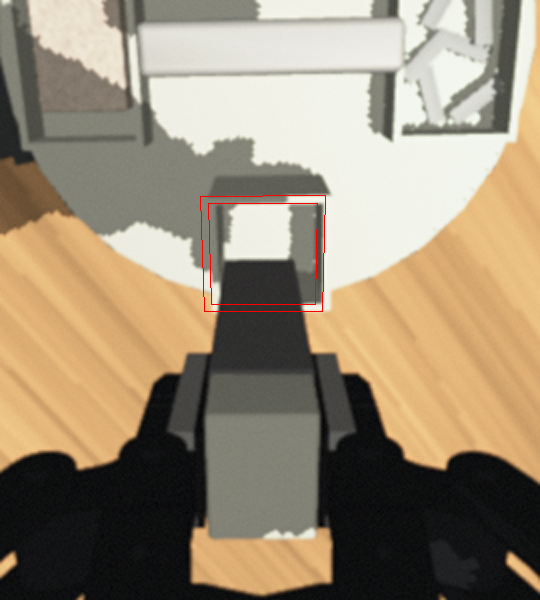

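The cup opening matches the drawn square to within about 2 mm, lying slightly to the right. I shift +2 along the jaws, insert and release.

>>> drive_tool(series=[[2, -1, 0, 0, 0, 0, 15], [2, -1, 20, 0, 0, 0, 15], [2, -1, 40, 0, 0, 0, 15], [2, -1, 55, 0, 0, 0, 15], [2, -1, 68, 0, 0, 0, 15], [2, -1, 78, 0, 0, 0, 15], [2, -1, 83, 0, 0, 0, 15], [2, -1, 83, 0, 0, 0, 15], [2, -1, 83, 0, 0, 0, 15], [2, -1, 83, 0, 0, 0, 42], [2, -1, 83, 0, 0, 0, 42], [2, -1, 83, 0, 0, 0, 42], [2, -1, 83, 0, 0, 0, 42], [2, -1, 83, 0, 0, 0, 42]])

```text
t: 11.72
tool_pos: [0.5423, -0.0037, 0.2592]
tcp_rot: [-2.984, 0.982, -0.001]
wrist_force: [-1.2, 0.1, 0.3]
opening: 0.0417
```

>>> drive_tool(series=[[0, 0, -20, 0, 0, 0, 42], [0, 0, -50, 0, 0, 0, 42], [0, 0, -85, 0, 0, 0, 42], [0, 0, -120, 0, 0, 0, 42], [0, 0, -150, 0, 0, 0, 42], [0, 0, -150, 0, 0, 0, 42], [0, 0, -150, 0, 0, 0, 42], [0, 0, -150, 0, 0, 0, 42]])

```text
t: 12.38
tool_pos: [0.5419, -0.0037, 0.4084]
tcp_rot: [2.984, -0.982, -0.001]
wrist_force: [0.2, 0.2, -1.1]
opening: 0.042
```

```bash
python3 - <<'E'
from h import *
i=vision.camera_info("wrist");a=vision.camera("wrist");s=vision.camera("scene")
im=np.zeros((600,800,3),np.uint8);im[:384,:512]=a
im[:384,512:]=cv2.resize(s[130:280,190:302],(288,384),interpolation=cv2.INTER_CUBIC)
t=vision.camera("top");cv2.imwrite("pics/t5.png",t)
im[384:600,:360]=cv2.resize(t[138:246,158:338],(360,216),interpolation=cv2.INTER_CUBIC)
cv2.imwrite("pics/m5.png",im);cv2.imwrite("pics/w5.png",a)
np.savez("pics/w5.npz",K=i["K"],R=i["R"],t=i["t"])
togo([.587,.059,.148],.935)
print(sensors.state()["joint_positions"].round(3))
for an in (2.70,2.6,2.8):
  print(an,[proj("wrist",np.array([.587+r*np.cos(an),.059+r*np.sin(an),.014]),i).round(1) for r in(.119,.165)])
E
```

```text
t 12.53 pos [ 0.5417 -0.0037  0.4069] jaw -0.636 tilt [-3.3e-03  5.0e-04 -1.0e+00]
shift mm [ -0.5 -77.5 103.8]
rotz tool 1.5706 q6 0.484
[-0.152  0.021  1.74  -0.     1.384  0.484]
2.7 [array([153.9, 108.7]), array([113.9, 117. ])]
2.6 [array([151.2,  97.5]), array([109.6, 101.7])]
2.8 [array([157.6, 119.5]), array([119.4, 131.7])]
```

View pics/m5.png

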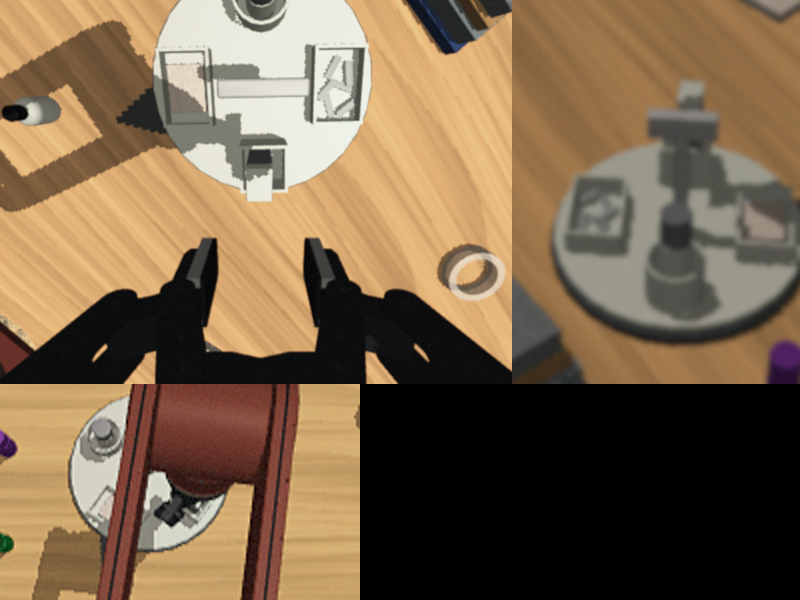

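The case stands in the square cup (cap at (259,182), leaning slightly) and the glue stick in the round one. The tab tip at (117,118) gives a tab angle near 2.71. The square cup is at about -2.207, so a turn of about -1.37 is needed. I move over the handle with the jaws across its 12 mm side.

>>> drive_tool(series=[[0, -8, 0, 0, 0, -0.12, 42], [0, -16, 0, 0, 0, -0.24, 42], [0, -24, 0, 0, 0, -0.36, 42], [0, -32, 0, 0, 0, -0.48, 42], [0, -40, 0, 0, 0, -0.6, 42], [0, -48, 0, 0, 0, -0.72, 42], [0, -56, 0, 0, 0, -0.84, 42], [0, -64, 0, 0, 0, -0.96, 42], [0, -70, 0, 0, 0, -1.08, 42], [0, -77, 0, 0, 0, -1.2, 42], [0, -77, 0, 0, 0, -1.32, 42], [0, -77, 0, 0, 0, -1.44, 42], [0, -77, 20, 0, 0, -1.56, 42], [0, -77, 20, 0, 0, -1.57, 42], [0, -77, 20, 0, 0, -1.57, 42], [0, -77, 20, 0, 0, -1.57, 42], [0, -77, 20, 0, 0, -1.57, 42]])

```text
t: 13.95
tool_pos: [0.5881, 0.0582, 0.3893]
tcp_rot: [2.807, 1.411, 0.0]
wrist_force: [0.1, -0.5, 0.1]
opening: 0.0419
```

```bash
python3 - <<'E'
from h import *
i=dict(np.load("pics/w5.npz"));
print("handle",unproj("wrist",(263.5,87.5),.161,i))
p,q=unproj("wrist",(219,88.5),.161,i),unproj("wrist",(309,87),.161,i);d=q-p;print(np.linalg.norm(d),np.arctan2(d[1],d[0]))
t=unproj("wrist",(117,118),.014,i);print("tip",t,np.arctan2(t[1]-.059,t[0]-.587))
togo([.587,.059,.149],.935);print(sensors.state()["joint_positions"].round(3))
a=vision.camera("wrist");cv2.imwrite("pics/w6.png",a)
E
```

```text
handle [0.58838909 0.05783584 0.161     ]
0.05740145702339602 -0.620634317129653
tip [0.43989113 0.1267041  0.014     ] 2.7102630545778874
t 13.95 pos [0.5881 0.0582 0.3893] jaw 0.9315 tilt [ 3.e-04  0.e+00 -1.e+00]
shift mm [ 0.  -1.4 85.3]
rotz tool -0.0035 q6 -0.966
[-0.035  0.151  1.635  0.     1.355 -0.966]
```

>>> drive_tool(series=[[0, 0, 25, 0, 0, 0, 42], [0, 0, 50, 0, 0, 0, 42], [0, 0, 70, 0, 0, 0, 42], [0, 0, 82, 0, 0, 0, 42], [0, 0, 85, 0, 0, 0, 42], [0, 0, 85, 0, 0, 0, 42], [0, 0, 85, 0, 0, 0, 5], [0, 0, 85, 0, 0, 0, 5], [0, 0, 85, 0, 0, 0, 5], [0, 0, 85, 0, 0, 0, 5], [0, 0, 85, 0, 0, 0, 5], [0, 0, 85, 0, 0, 0, 5], [0, 0, 85, 0, 0, 0, 5], [0, 0, 85, 0, 0, 0, 5]], squeeze=35)

```text
t: 15.17
tool_pos: [0.5886, 0.0581, 0.3058]
tcp_rot: [2.804, 1.414, 0.004]
wrist_force: [-0.4, -0.7, 6.3]
opening: 0.0115
```

>>> drive_tool(series=[[0, 0, 0, 0, 0, 0.03, 5], [0, 0, 0, 0, 0, 0.1, 5], [0, 0, 0, 0, 0, 0.2, 5], [0, 0, 0, 0, 0, 0.3, 5], [0, 0, 0, 0, 0, 0.4, 5], [0, 0, 0, 0, 0, 0.5, 5], [0, 0, 0, 0, 0, 0.6, 5], [0, 0, 0, 0, 0, 0.7, 5], [0, 0, 0, 0, 0, 0.8, 5], [0, 0, 0, 0, 0, 0.9, 5], [0, 0, 0, 0, 0, 1.0, 5], [0, 0, 0, 0, 0, 1.1, 5], [0, 0, 0, 0, 0, 1.2, 5], [0, 0, 0, 0, 0, 1.28, 5], [0, 0, 0, 0, 0, 1.34, 5], [0, 0, 0, 0, 0, 1.363, 5], [0, 0, 0, 0, 0, 1.363, 5], [0, 0, 0, 0, 0, 1.363, 5], [0, 0, 0, 0, 0, 1.363, 5], [0, 0, 0, 0, 0, 1.363, 5]])

```text
t: 16.83
tool_pos: [0.5888, 0.0581, 0.3058]
tcp_rot: [-3.069, 0.669, -0.006]
wrist_force: [0.9, -0.2, 4.8]
opening: 0.0115
```

```bash
python3 - <<'E'
from h import *
t=vision.camera("top");s=vision.camera("scene");cv2.imwrite("pics/t7.png",t)
im=np.zeros((600,800,3),np.uint8)
im[:,:450]=cv2.resize(t[138:258,188:278],(450,600),interpolation=cv2.INTER_CUBIC)
im[:400,450:]=cv2.resize(s[130:290,190:330],(350,400),interpolation=cv2.INTER_CUBIC)
w=vision.camera("wrist");im[400:,450:717]=cv2.resize(w,(267,200))
cv2.imwrite("pics/m7.png",im)
togo([.588,.058,.15]);print(sensors.state()["opening"],sensors.state()["wrist_force"])
E
```

```text
t 16.98 pos [0.5888 0.0581 0.3058] jaw -0.4292 tilt [ 3.8e-03 -1.0e-04 -1.0e+00]
shift mm [-0.7  0.5  0.8]
0.011509818195901212 [0.8698478  0.03269598 5.31372641]
```

View pics/m7.png

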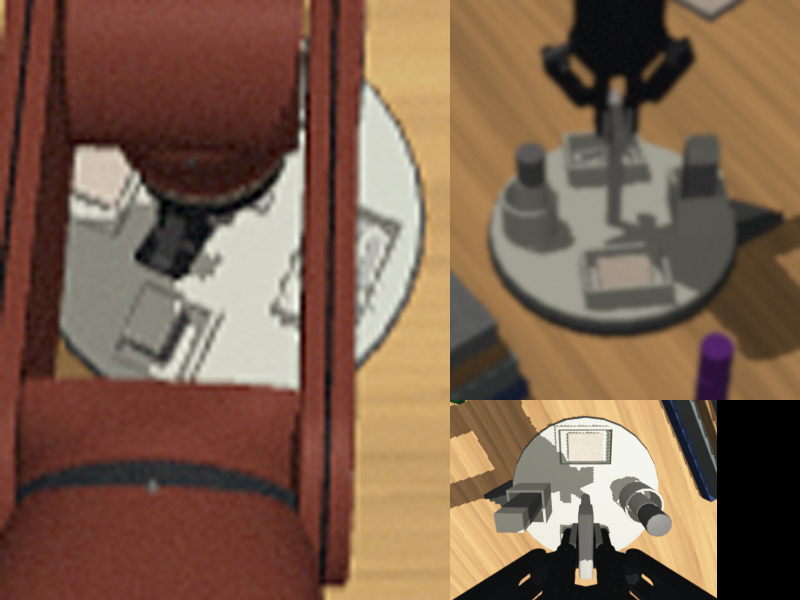

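The caddy has turned: the square cup with the case now stands over the tab, and the glue stick is opposite. I do one overlay check of the tab and the cup square at 2.712.

```bash
python3 - <<'E'
from h import *
def F(n,box,f,an,at):
    i=vision.camera_info(n);a=vision.camera(n);x0,y0,x1,y1=box
    b=cv2.resize(a[y0:y1,x0:x1],None,fx=f,fy=f,interpolation=cv2.INTER_CUBIC)
    def W(r,s,z,g): return proj(n,np.array([.588+r*np.cos(g)-s*np.sin(g),.0583+r*np.sin(g)+s*np.cos(g),z]),i)
    def D(pts,col): cv2.polylines(b,[((np.array(pts)-[x0,y0]+.5)*f).astype(int)],True,col,1)
    D([W(.115,-.025,.014,at),W(.165,0,.014,at),W(.115,.025,.014,at)],(0,0,255))
    for h in(.021,.024): D([W(.078+a*h,c*h,.067,an) for a,c in((1,1),(1,-1),(-1,-1),(-1,1))],(0,255,0))
    return b
A=F("scene",(270,160,345,245),5,2.7124,2.710)
B=F("wrist",(60,120,220,280),2.5,2.7124,2.710)
im=np.zeros((430,800,3),np.uint8);im[:A.shape[0],:A.shape[1]]=A[:430];im[:B.shape[0],390:390+B.shape[1]]=B
cv2.imwrite("pics/m8.png",im)
E
```

```text
(no output)
```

View pics/m8.png

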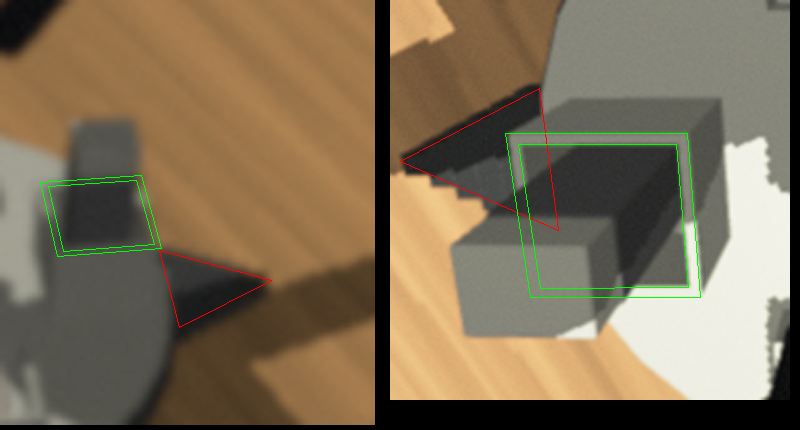

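The tab outline (tip at (402,160) in the right-hand picture) and the cup rim both match the overlays to about 1–2 mm, roughly 1°. The gripper holds the handle with an opening of 11.5 mm. I hand in.

```bash
python3 -c "
from workcell import sensors,order
s=sensors.state();print(s['t'],s['opening'],s['wrist_force'])
print(order.sign_off())"
```

```text
17.0833 0.011284049263816556 [ 0.75894592 -0.57142329  5.39483058]
the job is handed in; nothing more can be done
None
```

I put the glue stick in the round cup and the refill case in the square cup and let go of both. I then turned the caddy by about -1.36 rad until the square cup stood over the tab. I handed in at 17.1 s, still gripping the handle.

- **Alignment:** the square cup points to about 2.712 rad, taken from the jaw angle, against 2.710 rad measured for the tab. Two separate looks at the tab tip gave 2.706 and 2.714. Outlines drawn over the last pictures matched the cup and tab to within about 1–2 mm, or about 1°.
- **Grip and force:** the handle was held at an opening of about 11.3 mm with a 35 N grip. The wrist force was about 5 N.
- **Objects:** both are in their cups, and the case leans slightly. I did not touch the mug, bottle, tape or look-alikes.
- **Disagreement found:** my first estimate of the round cup from the top view was about 4 mm off. I corrected it from the wrist camera before inserting the glue stick.

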